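# Sweep the chips into the collector and hold its gate open

### The job

Pick up the pale softwood block and, keeping it down on the metal sweep plate, push all five wood chips off the far edge of the plate into the chute; the chips are swept, never picked up. Lay the block back down flat on the bench, then swing the red-knobbed spring-return gate lever anticlockwise past the first and second notch to the third (the red mark, gate fully open) and finish while holding it there, because it snaps shut if let go. Leave the cork block and the other loose things where they are.

Things in the scene. Friction and masses are not known exactly. Their poses are not given: they have to be found in the camera images.
- collector: Bench-top chip collector, screwed to the bench. Origin: on the bench under the middle of the sweep trough; x runs along the trough to the chute (away from the robot), y left, z up. All mm here in this frame. Bare metal sweep plate: top z 50, x -126 to 45, y -68 to 68. Side walls y +-68 to +-74, top z 66; open near end. Black gate housing at the left: x -6 to 116, y 80 to 206, top z 52.
- plate_edge (a point): Middle of the plate's far edge, on its top (collector frame 45, 0, 50 mm). Beyond it is the open-topped chute: collector x 45 to 112 mm, y -68 to 68 mm, floor z 8 mm, back wall 6 mm thick with top at z 66 mm. Behind the housing, at x 178, y 145 mm, stands the canister with orange head, 100 mm across, 190 mm tall.
- block: Pale softwood offcut, 45 (its x) x 110 (its y) x 35 (z) mm, loose, about 0.11 kg, lying on the bench right of the collector, its length roughly along the collector's x. Origin: centre of its underside.
- chip0: Wood chip, 26 x 18 x 12 mm, 12 g, lying on the sweep plate. Origin: centre of its underside.
- chip1: Wood chip, 22 x 18 x 11 mm; as chip0.
- chip2: Wood chip, 24 x 20 x 12 mm; as chip0.
- chip3: Wood chip, 21 x 18 x 13 mm; as chip0.
- chip4: Wood chip, 28 x 18 x 11 mm; as chip0.
- gate_lever (a joint): Gate lever angle, rad: 0 shut, grows anticlockwise seen from above; notches at 0.4, 0.8 and 1.2 (third: red mark, three dots, gate fully open), stop at 1.30. Sprung back to 0 from everywhere. Push at the knob: about 4 N to start, 10 N at most between notches, 7.5 N to hold at 1.2.
- post (a point): Gripping point on the red knob: an upright cylinder 18 mm in diameter, 75 mm out from the dial axis, from z 70 to 121 mm above the bench; the point is on its axis at z 98 mm.
- cork_block: Brown cork sanding block, 56 (its x) x 94 (its y) x 31 mm, loose, lying alongside the softwood block (either may lie nearer the collector), at least 25 mm clear of it; leave it. Origin: centre of its underside.
- black_tape: Roll of black tape, 58 mm across, 19 mm high, lying on the bench behind the chute; leave it.
- bolt: Hex bolt with nut, 80 mm long, lying on the bench near its front edge, this side of the two blocks; leave it.
- jar: Screw-top jar of nuts, 68 mm across, 95 mm high, farther left on the bench; leave it.
- dial_axis (a point): Point on the upright axis the gate lever turns about (collector frame 55, 145, 70 mm), level with the top of the steel arm, which is 12 mm wide and carries the red knob at its end. At angle 0 the arm points 146 deg anticlockwise from the collector's x (toward the robot and left), at 1.2 rad 214 deg (toward the robot and right).

How it is judged:
By the outcome, as a careful person would: the job done as asked, in the order asked, and still so for the second after the job is handed in, while the arm keeps its last pose, push and grip.
It also fails if it takes over 64 s, if anything falls off the work surface, if the arm or the gripper's body presses on something with over 40 N, if the wrist force passes 120 N, or if a joint passes its speed limit or range.

### The arm

A 7-joint arm with a two-finger parallel gripper is mounted at the origin on a cart in front of the work surface, level with it; the furniture and walls round the work are solid. World frame = base frame: x ahead of the robot, y to its left, z up, the work surface at z = 0. Lengths are in m, angles in rad, forces in N, time in s.
With the tool pointing down it reaches from about 0.425 to 0.925 m from the base axis. Payload 6.8 kg.
Tool frame: the origin (TCP) lies midway between the tips of the shut fingers; the grasp point (between the pads) lies 19 mm behind it; z points along the fingers, y is the line along which they close (so a half turn about z gives the same grasp; the last joint's range is limited). The gripper opens to 85 mm and grips with 20 to 120 N. Pads are 22 mm wide; open, the fingers measure 114 mm over their backs; the gripper's body (76 mm by 85 mm) begins 54 mm behind the grasp point. The pads swing forward as they close: fully open they stand 13 mm farther back than shut.
Start: joints at [-1.356, 0.477, 0.022, 1.555, -0.011, 1.109, -0.083], TCP at [0.214, 0.64, 0.231] pointing down, gripper open.
Joint ranges: [-2.96, 2.96], [-0.34, 2.1], [-1.41, 1.46], [0.24, 2.44], [-1.37, 4.51], [0.17, 1.92], [-2.96, 2.96]. Speed limits (rad/s): [2.39, 2.39, 3.14, 3.14, 3.14, 3.14, 3.14].

### API

Orientations are given as a rotation vector (axis times angle).
In Python, from bench import r gives the robot as it stands. The module is installed in compiled form; this text tells all that it offers.
- The arm moves only by the tool apply_moves, never from a script. Its argument "rows" is a list of rows, each a list of 6 numbers: the shift along the tool's x, y, z scaled (see below), then the turn, a rotation vector about the tool's x, y, z scaled (see below). A call has 1 to 5 rows; each row is the pose to reach, as a shift and turn from the pose commanded when the call began, along the tool's axes at that moment; what a row does not reach only later rows make up. The controller multiplies each number of a shift by 0.25 m and each number of a turn by 90 degrees. A row lasts 1/8 s, in which the tool goes at most 62.5 mm and 10.7 degrees, less where a joint would pass 70% of its speed; a pose out of reach is approached as far as the arm can. A call with a number of a shift or a turn outside -1 to 1 is refused whole. A call with a gripper value outside its range is refused whole. "claw" is the opening, from 0 (shut) to 1 (fully open), set as the call begins (left out, the last holds). The fingers move at their own pace and stop on an object; "newtons" is the grip in N (left out, the last holds). Time passes only in rows, so rows that repeat a pose let the fingers close. It gives the time, the measured TCP pose, the force, the opening and the grip force at its end, in the units of the state.
- r.get_obs(): the state, without advancing time (a new reading comes with each control period).
- r.grab_frame(name): name is "side" or "top" or "wrist"; returns a dict with "pixels" (480x640x3 uint8, red, green, blue), "intrinsics" (3x3 intrinsics, pixels), "eye" and "attitude" of the camera in the world. Camera axes: x right, y up, looking along -z (the intrinsics and any distortion apply to the point x, -y, -z); pixel columns grow to the right and rows downward; lengths in m; the calibration is good to about 2 mm. The wrist camera is an equidistant fisheye: a pixel r from the principal point sees the ray r / f radians off the axis. A picture is of the moment at which its call begins. There is no depth.
- r.hand_in(): hands the job in; it is judged then, once.
Trained networks look in a picture, given as the dict that the camera call returned (one of the last four; its "shot" number tells which), for a name from the list of things; names that differ only in an ending like _2 or _b are one class to them, and where a whole thing is asked for, a point or a joint stands for the part that bears it (a point fixed in the world has none). Each returns a list of dicts, best first, with "conf" (0 to 1); they miss things now and then, are a little off and sometimes report something else, mostly with a low value. They report only what shows in the picture. A call takes as long as a camera call.
- r.search_frame(picture, thing): "rect" ([left, top, width, height] in pixels, round what is visible of it).
- r.outline_of(picture, thing): "pixels" (480x640 bool, what is visible of it) and "rect" ([left, top, width, height] in pixels, round what is visible of it).
- r.landmark_of(picture, thing): "point" ([column, row] in pixels: a listed point, or the origin of a listed thing).
The state is a dict: "clock": time; "joints": joint angles; "qvel": joint speeds; "tau": joint torques, N m; "tcp_pos": TCP position; "orientation": TCP orientation; "contact_force": force on the tool from outside, world axes, zero at the start; "moment": the same for the moment, N m; "grip_width": finger opening in m; "gripper_force": force on a finger pad.
Only numpy, scipy, OpenCV 4.12 (cv2) and the standard library are available. Lean on these libraries where they do the work, as an engineer would, in place of code of your own. Each camera call takes 0.05 s, during which the arm holds its last target. There are 200 camera calls.

## Working session

There is one attempt and no reset: what is moved stays moved. The work goes in short steps, Python scripts to look and compute and a tool call to move; the robot and the scene stay as the last step left them, time stands still between calls to the robot, and variables do not carry over. Pictures are saved under pics/ and viewed, at most 10 in all, crops included, and the job is handed in when it is done.

Besides the shell and the picture viewer there is one more tool, called after ">>>" as name(argument=value, ...) on one line, values as JSON. apply_moves: Moves the arm, as the interface text tells. Its arguments: {"type":"object","properties":{"rows":{"type":"array","items":{"type":"array","items":{"type":"number"}}},"claw":{"type":"number"},"newtons":{"type":"number"}},"required":["rows"]}

```bash
mkdir -p pics; cat > h.py <<'E'
import numpy as np, cv2
from scipy.spatial.transform import Rotation as R
from bench import r
def att(p):
    a=np.array(p["attitude"],float)
    return a if a.shape==(3,3) else (R.from_rotvec(a).as_matrix() if a.size==3 else R.from_quat(a).as_matrix())
def ray(p,uv):
    K=np.array(p["intrinsics"]);x=(uv[0]-K[0,2])/K[0,0];y=(uv[1]-K[1,2])/K[1,1]
    return att(p)@np.array([x,-y,-1.])
def onz(p,uv,z):
    d=ray(p,uv);e=np.array(p["eye"]);return e+d*(z-e[2])/d[2]
def save(p,n): cv2.imwrite("pics/"+n,p["pixels"][:,:,::-1])
def proj(p,X):
    K=np.array(p["intrinsics"]);c=att(p).T@(np.array(X)-np.array(p["eye"]));
    return np.array([K[0,2]+K[0,0]*c[0]/-c[2],K[1,2]-K[1,1]*c[1]/-c[2]])
def tri(ps,uvs):
    A=np.zeros((3,3));b=np.zeros(3)
    for p,uv in zip(ps,uvs):
        d=ray(p,uv);d/=np.linalg.norm(d);M=np.eye(3)-np.outer(d,d);A+=M;b+=M@np.array(p["eye"])
    return np.linalg.solve(A,b)
E
python3 - <<'E'
from h import *
t=r.grab_frame("top");s=r.grab_frame("side");save(t,"t0.png");save(s,"s0.png")
print(t["eye"],t["attitude"],t["intrinsics"],s["eye"],t.keys())
o=r.get_obs();print(o["orientation"],o["tcp_pos"],o["contact_force"],o["clock"])
Z=dict(collector=0,plate_edge=.05,block=0,chip0=.05,chip1=.05,chip2=.05,chip3=.05,chip4=.05,post=.098,cork_block=0,dial_axis=.07,bolt=0,jar=0,black_tape=0)
for n,z in Z.items():
    for p,pn in((t,"t"),(s,"s")):
        for q in r.landmark_of(p,n)[:1 if 'chip' not in n else 5]:
            print(n,pn,round(q["conf"],2),np.round(q["point"]),np.round(onz(p,q["point"],z),3))
E
```

```text
[0.43887663 0.17153069 1.21670875] [ 0.08025544 -0.04655739 -1.58407954] [[550.11471096   0.         320.47157958]
 [  0.         550.11471096 235.25958973]
 [  0.           0.           1.        ]] [ 0.21161581 -0.35441801  1.22576655] dict_keys(['pixels', 'intrinsics', 'eye', 'attitude', 'shot'])
[-5.04859702e-01 -3.10064418e+00  2.52643688e-03] [0.2139891  0.63963674 0.23043583] [ 0.2142673  -0.11373938 -0.0339543 ] 0.1
collector t 0.66 [326. 263.] [0.476 0.185 0.   ]
collector s 0.71 [227. 234.] [0.375 0.331 0.   ]
plate_edge t 0.83 [310. 254.] [0.494 0.22  0.05 ]
plate_edge s 0.89 [282. 235.] [0.488 0.226 0.05 ]
block t 0.82 [365. 214.] [0.584 0.097 0.   ]
block s 0.88 [337. 266.] [0.578 0.095 0.   ]
chip0 t 0.61 [359. 262.] [0.475 0.114 0.05 ]
chip0 t 0.54 [342. 270.] [0.458 0.15  0.05 ]
chip0 t 0.47 [326. 279.] [0.44  0.186 0.05 ]
chip0 t 0.4 [344. 290.] [0.416 0.148 0.05 ]
chip0 t 0.39 [334. 249.] [0.503 0.167 0.05 ]
chip0 s 0.59 [284. 262.] [0.455 0.156 0.05 ]
chip0 s 0.55 [274. 273.] [0.419 0.142 0.05 ]
chip0 s 0.47 [300. 250.] [0.507 0.164 0.05 ]
chip0 s 0.44 [270. 255.] 
[... 1499 characters left out ...]
]
chip4 s 0.55 [274. 273.] [0.419 0.142 0.05 ]
chip4 s 0.47 [300. 250.] [0.507 0.164 0.05 ]
chip4 s 0.44 [270. 255.] [0.435 0.192 0.05 ]
post t 0.95 [289. 348.] [0.304 0.261 0.098]
post s 0.59 [209. 252.] [0.302 0.253 0.098]
cork_block t 0.62 [401. 173.] [0.674 0.015 0.   ]
cork_block s 0.82 [385. 274.] [0.672 0.011 0.   ]
dial_axis t 0.77 [270. 312.] [0.373 0.302 0.07 ]
dial_axis s 0.86 [227. 231.] [0.371 0.299 0.07 ]
bolt t 0.79 [436. 205.] [ 0.601 -0.059  0.   ]
bolt s 0.5 [377. 313.] [ 0.593 -0.066  0.   ]
jar t 0.94 [191. 313.] [0.37  0.486 0.   ]
jar s 0.9 [196. 194.] [0.359 0.493 0.   ]
black_tape t 0.65 [274. 229.] [0.552 0.3   0.   ]
black_tape s 0.48 [289. 214.] [0.55  0.298 0.   ]
```

View pics/t0.png

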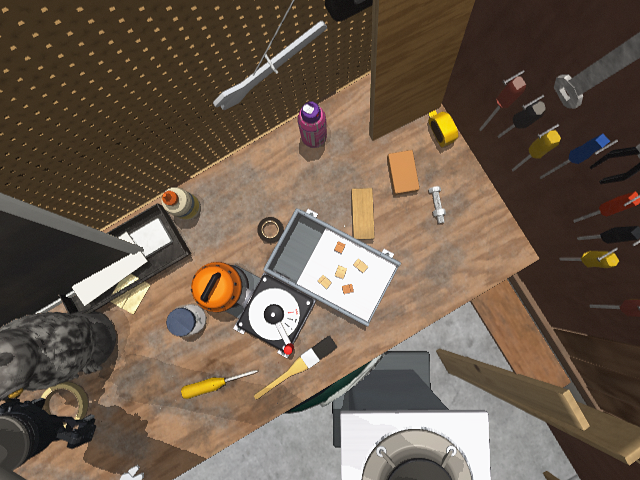

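View pics/s0.png

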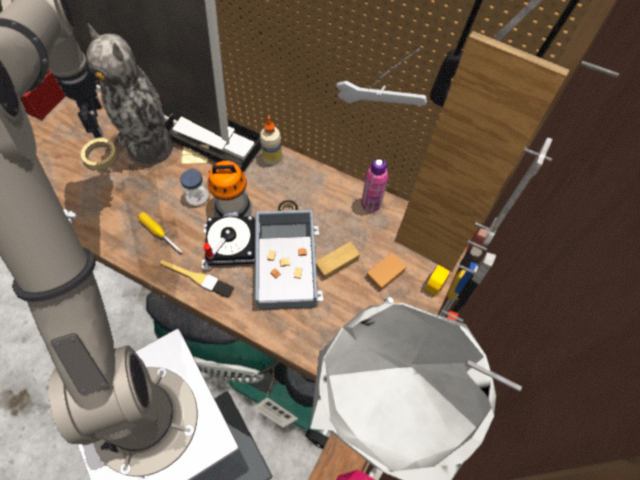

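The top view shows the collector at (330,265) with five chips at (325–360, 248–290), the block at (362,213), the cork at (403,172) and the red knob at (289,350). The side view agrees. Next I'll refine the yaws.

```bash
cat >> h.py <<'E'
def rect(p,mask,z):
    m=cv2.morphologyEx(mask.astype(np.uint8),cv2.MORPH_OPEN,np.ones((3,3)))
    c=max(cv2.findContours(m,0,2)[0],key=cv2.contourArea).reshape(-1,2)
    w=np.array([onz(p,q,z)[:2] for q in c])*1000
    (cx,cy),(a,b),th=cv2.minAreaRect(w.astype(np.float32))
    if a<b: a,b,th=b,a,th+90
    return np.round([cx,cy,a,b,th%180],1)  # th: long axis, deg
def Rt(yaw,tilt=0,az=0):
    "tool down, closing line y at world angle yaw (deg); tilt (deg): body leans out toward azimuth az"
    y=np.radians(yaw);Y=np.array([np.cos(y),np.sin(y),0]);Z=np.array([0,0,-1.])
    M=np.c_[np.cross(Y,Z),Y,Z]
    a=np.radians(az);k=np.array([-np.sin(a),np.cos(a),0])
    return R.from_rotvec(k*np.radians(tilt)).as_matrix()@M
def go(xyz,yaw,tilt=0,az=0,half=True):
    o=r.get_obs();C=R.from_rotvec(o["orientation"]).as_matrix();p=np.array(o["tcp_pos"])
    best=None
    for f in (0,180) if half else (0,):
        v=R.from_matrix(C.T@Rt(yaw+f,tilt,az)).as_rotvec()/(np.pi/2)
        print("  f",f,"shift",np.round(C.T@(np.array(xyz)-p)/.25,3),"turn",np.round(v,3))
def st():
    o=r.get_obs();C=R.from_rotvec(o["orientation"]).as_matrix()
    print("t",round(o["clock"],2),"tcp",np.round(o["tcp_pos"],4),"Yyaw",round(np.degrees(np.arctan2(C[1,1],C[0,1])),1),"z",np.round(C[:,2],3),"F",np.round(o["contact_force"],1),"w",round(o["grip_width"],4),"g",round(o["gripper_force"],1),"q",np.round(o["joints"],2))
E
python3 - <<'E'
from h import *
t=r.grab_frame("top");s=r.grab_frame("side")
for n,z in(("block",.035),("cork_block",.031)):
    for p in(t,s):
        q=r.outline_of(p,n)
        if q: print(n,q[0]["conf"],rect(p,q[0]["pixels"],z))
for n in("plate_edge","dial_axis","post","block","collector"):
    a=r.landmark_of(t,n);b=r.landmark_of(s,n)
    if a and b: print(n,np.round(tri((t,s),(a[0]["point"],b[0]["point"])),4))
im=t["pixels"].astype(int)
# plate: light and grey or chip coloured inside region
m=np.zeros((480,640),bool);m[215:325,265:400]=1
w=m&(im.min(2)>200); w=cv2.morphologyEx(w.astype(np.uint8),cv2.MORPH_CLOSE,np.ones((15,15)))
print("plate",rect(t,w,.05))
q=r.outline_of(t,"collector"); print("coll",q and rect(t,q[0]["pixels"],.06))
E=np.array([.491,.223])
chips=[[.475,.114],[.458,.150],[.44,.186],[.416,.148],[.503,.167]]
a=np.radians(61);X=np.array([np.cos(a),np.sin(a)]);Y=np.array([-X[1],X[0]])
for c in chips: print(np.round(((np.array(c)-E)@X+.045)*1000),np.round((np.array(c)-E)@Y*1000))
st()
E
```

```text
block 0.84 [580.4 104.8 110.8  45.3 179. ]
block 0.79 [577.7  97.5 121.6  59.6   0.9]
cork_block 0.62 [669.2  16.   94.4  59.5   8.4]
cork_block 0.7 [667.7   7.6  97.7  58.5   9.2]
plate_edge [0.4932 0.2171 0.0489]
dial_axis [0.367  0.3054 0.0511]
post [0.3016 0.2671 0.0976]
block [0.583  0.0989 0.0016]
collector [ 0.4756  0.1866 -0.0121]
plate [445.4 178.1 273.2 197.9  89.7]
coll [440.5 258.5 371.8 294.5  61.5]
-58.0 -39.0
-35.0 -7.0
-12.0 27.0
-57.0 29.0
2.0 -38.0
t 2.35 tcp [0.2141 0.6402 0.2313] Yyaw 71.5 z [-0.  0. -1.] F [-1.1  0.3 -0.3] w 0.0854 g 0.0 q [-1.36  0.48  0.02  1.56 -0.01  1.11 -0.08]
```

```bash
python3 - <<'E'
from h import *
go((.35,.43,.28),80);go((.582,.101,.28),90)
E
```

```text
f 0 shift [-0.782 -0.625 -0.195] turn [ 0.    -0.    -0.094]
  f 180 shift [-0.782 -0.625 -0.195] turn [-0.    -0.     1.906]
  f 0 shift [-2.08  -1.578 -0.195] turn [ 0.    -0.    -0.206]
  f 180 shift [-2.08  -1.578 -0.195] turn [-0.    -0.     1.794]
```

>>> apply_moves(rows=[[-0.15,-0.12,-0.2,0,0,0],[-0.35,-0.27,-0.2,0,0,-0.05],[-0.55,-0.42,-0.2,0,0,-0.1],[-0.75,-0.57,-0.2,0,0,-0.15],[-0.94,-0.71,-0.2,0,0,-0.2]], claw=0.78)

```text
clock: 2.98
tcp_pos: [0.3809, 0.3966, 0.2817]
orientation: [0.01, 3.141, 0.001]
contact_force: [1.2, -0.3, 0.0]
grip_width: 0.0669
gripper_force: 0.0
```

```bash
python3 - <<'E'
from h import *
st();go((.582,.101,.15),90)
E
```

```text
t 2.98 tcp [0.3809 0.3966 0.2817] Yyaw 89.7 z [ 0.001  0.001 -1.   ] F [ 1.2 -0.3  0. ] w 0.0669 g 0.0 q [-0.98  0.22  0.07  1.8  -0.02  1.12  0.66]
  f 0 shift [-0.811 -1.178  0.526] turn [ 0.     0.    -0.004]
  f 180 shift [-0.811 -1.178  0.526] turn [ 1.000e-03 -1.000e-03  1.996e+00]
```

>>> apply_moves(rows=[[-0.14,-0.2,0,0,0,0],[-0.28,-0.4,0.0,0,0,0],[-0.42,-0.6,0.05,0,0,0],[-0.56,-0.8,0.1,0,0,0],[-0.69,-1.0,0.15,0,0,0]])

```text
clock: 3.6
tcp_pos: [0.5513, 0.1453, 0.2438]
orientation: [0.013, 3.141, 0.001]
contact_force: [0.4, 0.3, 0.2]
grip_width: 0.067
gripper_force: 0.0
```

```bash
python3 - <<'E'
from h import *
st();go((.582,.101,.10),90)
w=r.grab_frame("top");
q=r.outline_of(w,"block");print([ (x["conf"],rect(w,x["pixels"],.035)) for x in q[:1]])
E
```

```text
t 3.6 tcp [0.5513 0.1453 0.2438] Yyaw 89.5 z [ 0.001  0.001 -1.   ] F [0.4 0.3 0.2] w 0.067 g 0.0 q [-0.56  0.29  0.24  1.81 -0.08  1.04  1.27]
  f 0 shift [-0.124 -0.176  0.575] turn [ 0.     0.001 -0.005]
  f 180 shift [-0.124 -0.176  0.575] turn [ 1.000e-03 -1.000e-03  1.995e+00]
[]
```

>>> apply_moves(rows=[[-0.06,-0.08,0.1,0,0,0],[-0.11,-0.16,0.3,0,0,0],[-0.115,-0.17,0.5,0,0,0],[-0.115,-0.17,0.58,0,0,0],[-0.115,-0.17,0.58,0,0,0]])

```text
clock: 4.32
tcp_pos: [0.5773, 0.1044, 0.0973]
orientation: [-0.013, -3.138, 0.001]
contact_force: [-0.1, -0.2, 0.9]
grip_width: 0.0663
gripper_force: 0.0
```

```bash
python3 - <<'E'
from h import *
st();go((.582,.101,.002),90)
w=r.grab_frame("wrist");save(w,"w1.png")
E
```

```text
t 4.33 tcp [0.5773 0.1044 0.0973] Yyaw 89.5 z [-0.003 -0.001 -1.   ] F [-0.1 -0.2  0.9] w 0.0663 g 0.0 q [-0.46  0.5   0.22  1.89 -0.15  0.77  1.42]
  f 0 shift [-0.02  -0.013  0.381] turn [-0.001 -0.002 -0.005]
  f 180 shift [-0.02  -0.013  0.381] turn [-3.000e-03  1.000e-03  1.995e+00]
```

View pics/w1.png

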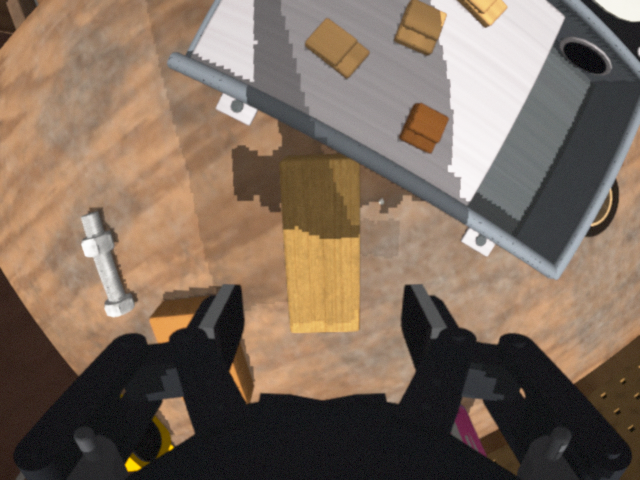

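The wrist view shows the block centred between the fingers (cols 287–360) and aligned with them. The fingers clear the cork and the collector wall. I'll descend.

>>> apply_moves(rows=[[-0.02,-0.01,0.12,0,0,0],[-0.02,-0.01,0.24,0,0,0],[-0.02,-0.01,0.34,0,0,0],[-0.02,-0.01,0.38,0,0,0],[-0.02,-0.01,0.38,0,0,0]])

```text
clock: 5.0
tcp_pos: [0.5841, 0.102, 0.0045]
orientation: [0.013, 3.141, 0.001]
contact_force: [0.2, -0.3, -0.6]
grip_width: 0.0664
gripper_force: 0.0
```

>>> apply_moves(rows=[[0,0,0,0,0,0],[0,0,0,0,0,0],[0,0,0,0,0,0],[0,0,0,0,0,0]], claw=0, newtons=50)

```text
clock: 5.5
tcp_pos: [0.5849, 0.102, 0.0055]
orientation: [0.014, 3.139, 0.001]
contact_force: [-0.1, 0.6, 7.8]
grip_width: 0.0448
gripper_force: 52.0
```

```bash
python3 - <<'E'
from h import *
st()
E
```

```text
t 5.5 tcp [0.5849 0.102  0.0055] Yyaw 89.5 z [ 0.003  0.001 -1.   ] F [-0.1  0.6  7.8] w 0.0448 g 52.0 q [-0.42  0.65  0.18  1.91 -0.2   0.6   1.46]
```

>>> apply_moves(rows=[[0,0,-0.15,0,0,0],[0,0,-0.35,0,0,0],[0,0,-0.55,0,0,0],[0,0,-0.55,0,0,0]])

```text
clock: 6.0
tcp_pos: [0.5866, 0.1021, 0.1461]
orientation: [0.014, 3.133, 0.004]
contact_force: [0.4, -0.1, -1.3]
grip_width: 0.0445
gripper_force: 52.6
```

```bash
python3 - <<'E'
from h import *
st();go((.418,.088,.12),61)
E
```

```text
t 6.0 tcp [0.5866 0.1021 0.1461] Yyaw 89.5 z [ 0.009  0.003 -1.   ] F [ 0.4 -0.1 -1.3] w 0.0445 g 52.6 q [-0.47  0.44  0.25  1.85 -0.14  0.86  1.41]
  f 0 shift [ 0.675 -0.063  0.098] turn [0.003 0.005 0.316]
  f 180 shift [ 0.675 -0.063  0.098] turn [-0.007  0.004 -1.684]
```

>>> apply_moves(rows=[[0.2,-0.02,0,0,0,0.1],[0.4,-0.04,0,0,0,0.2],[0.58,-0.06,0.04,0,0,0.3],[0.675,-0.063,0.08,0,0,0.316],[0.675,-0.063,0.08,0,0,0.316]])

```text
clock: 6.62
tcp_pos: [0.4117, 0.0869, 0.1202]
orientation: [-0.782, -3.039, 0.003]
contact_force: [0.1, 0.2, -1.8]
grip_width: 0.0441
gripper_force: 52.7
```

```bash
python3 - <<'E'
from h import *
st()
t=r.grab_frame("top")
im=t["pixels"][170:350,230:430];cv2.imwrite("pics/t1.png",cv2.resize(im[:,:,::-1],None,fx=4,fy=3.3))
for q in r.landmark_of(t,"chip0")[:6]: print(round(q["conf"],2),np.round(onz(t,q["point"],.05),3))
for c in((45,68),(45,-68),(-126,68),(-126,-68)):
    a=np.radians(61);X=np.array([np.cos(a),np.sin(a)]);Y=np.array([-X[1],X[0]])
    w=np.array([.470,.182])+X*c[0]/1e3+Y*c[1]/1e3; print(c,np.round((proj(t,[*w,.05])-[230,170])*[4,3.3]))
go((.418,.088,.056),61)
E
```

```text
t 6.62 tcp [0.4117 0.0869 0.1202] Yyaw 61.1 z [-0.004 -0.001 -1.   ] F [ 0.1  0.2 -1.8] w 0.0441 g 52.7 q [-0.67  0.23  0.36  2.26 -0.13  0.68  0.85]
0.6 [0.421 0.144 0.05 ]
0.53 [0.47  0.121 0.05 ]
0.47 [0.502 0.158 0.05 ]
0.42 [0.445 0.19  0.05 ]
0.4 [0.456 0.155 0.05 ]
(45, 68) [254. 374.]
(45, -68) [376. 187.]
(-126, 68) [540. 501.]
(-126, -68) [661. 313.]
  f 0 shift [-0.008  0.007  0.261] turn [0.    0.    0.001]
  f 180 shift [-0.008  0.007  0.261] turn [-1.000e-03  0.000e+00 -1.999e+00]
```

View pics/t1.png

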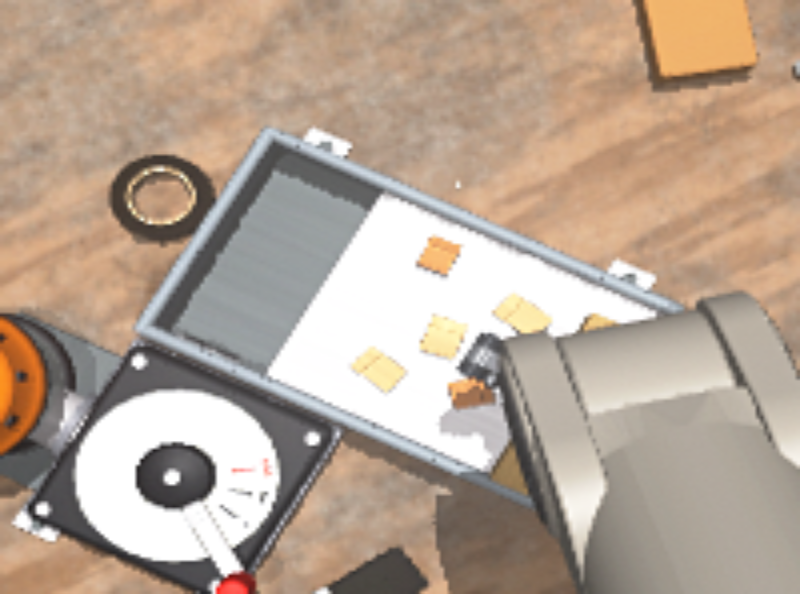

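Plate corners project where seen (far edge 380,190 → 268,375), so the collector pose is right. All five chips are ahead of the block. I'll lower it onto the near end.

>>> apply_moves(rows=[[-0.008,0.007,0.1,0,0,0],[-0.008,0.007,0.2,0,0,0],[-0.008,0.007,0.25,0,0,0],[-0.008,0.007,0.265,0,0,0],[-0.008,0.007,0.265,0,0,0]])

```text
clock: 7.35
tcp_pos: [0.4182, 0.0879, 0.0556]
orientation: [0.785, 3.041, 0.001]
contact_force: [0.6, 0.6, -1.3]
grip_width: 0.0443
gripper_force: 52.6
```

```bash
python3 - <<'E'
from h import *
st();go((.418,.088,.053),61)
go((.4904,.2188,.053),61)
E
```

```text
t 7.35 tcp [0.4182 0.0879 0.0556] Yyaw 61.0 z [ 0.001  0.    -1.   ] F [ 0.6  0.6 -1.3] w 0.0443 g 52.6 q [-0.61  0.37  0.3   2.29 -0.22  0.51  0.94]
  f 0 shift [ 0.001 -0.     0.011] turn [0.001 0.    0.   ]
  f 180 shift [ 0.001 -0.     0.011] turn [-1.e-03  1.e-03 -2.e+00]
  f 0 shift [0.001 0.598 0.011] turn [0.001 0.    0.   ]
  f 180 shift [0.001 0.598 0.011] turn [-1.e-03  1.e-03 -2.e+00]
```

>>> apply_moves(rows=[[0,0,0.01,0,0,0],[0,0,0.015,0,0,0],[0,0.02,0.015,0,0,0]])

```text
clock: 7.72
tcp_pos: [0.4188, 0.0884, 0.0544]
orientation: [-0.788, -3.038, 0.004]
contact_force: [-15.5, -22.1, 59.7]
grip_width: 0.0442
gripper_force: 61.1
```

```bash
python3 - <<'E'
from h import *
st();go((.4904,.2188,.053),61)
E
```

```text
t 7.72 tcp [0.4188 0.0884 0.0544] Yyaw 60.9 z [-0.003 -0.002 -1.   ] F [-15.5 -22.1  59.7] w 0.0442 g 61.1 q [-0.61  0.38  0.3   2.28 -0.22  0.51  0.93]
  f 0 shift [0.003 0.595 0.004] turn [-0.002 -0.001 -0.001]
  f 180 shift [0.003 0.595 0.004] turn [-0.002  0.003  1.999]
```

>>> apply_moves(rows=[[0,0,-0.009,0,0,0],[0,0,-0.009,0,0,0]])

```text
clock: 7.98
tcp_pos: [0.4209, 0.0923, 0.0546]
orientation: [0.785, 3.04, 0.002]
contact_force: [-1.9, -3.6, 16.5]
grip_width: 0.0443
gripper_force: 55.8
```

>>> apply_moves(rows=[[0,0.04,-0.002,0,0,0],[0,0.09,-0.002,0,0,0],[0,0.15,-0.002,0,0,0],[0,0.21,-0.002,0,0,0],[0,0.27,-0.002,0,0,0]])

```text
clock: 8.6
tcp_pos: [0.452, 0.1493, 0.0546]
orientation: [-0.787, -3.04, 0.004]
contact_force: [-4.4, -8.7, 16.6]
grip_width: 0.0443
gripper_force: 55.8
```

```bash
python3 - <<'E'
from h import *
st();go((.4904,.2188,.053),61)
E
```

```text
t 8.6 tcp [0.452  0.1493 0.0546] Yyaw 61.0 z [-0.002 -0.002 -1.   ] F [-4.4 -8.7 16.6] w 0.0443 g 55.8 q [-0.7   0.44  0.3   2.18 -0.23  0.56  0.84]
  f 0 shift [0.001 0.318 0.005] turn [-0.002 -0.    -0.   ]
  f 180 shift [0.001 0.318 0.005] turn [-1.e-03  3.e-03  2.e+00]
```

>>> apply_moves(rows=[[0,0.06,-0.002,0,0,0],[0,0.12,-0.002,0,0,0],[0,0.18,-0.003,0,0,0],[0,0.24,-0.003,0,0,0],[0,0.3,-0.003,0,0,0]])

```text
clock: 9.22
tcp_pos: [0.4891, 0.2181, 0.0547]
orientation: [-0.784, -3.042, -0.0]
contact_force: [-0.3, -1.2, 2.1]
grip_width: 0.0444
gripper_force: 53.9
```

>>> apply_moves(rows=[[0,0.03,0,0,0,0],[0,0.04,0,0,0,0],[0,0.04,0,0,0,0]])

```text
clock: 9.6
tcp_pos: [0.4935, 0.2259, 0.0547]
orientation: [0.785, 3.042, 0.001]
contact_force: [0.2, -0.4, -0.9]
grip_width: 0.0443
gripper_force: 53.7
```

```bash
python3 - <<'E'
from h import *
st()
a=r.grab_frame("side");b=r.grab_frame("wrist");t=r.grab_frame("top")
A=a["pixels"][180:330,200:400];A=cv2.resize(A,(640,480));B=cv2.resize(t["pixels"][190:340,230:430],(640,480))
cv2.imwrite("pics/c2.png",cv2.resize(np.hstack([A,B]),(800,300))[:,:,::-1]);save(b,"w2.png")
E
```

```text
t 9.6 tcp [0.4935 0.2259 0.0547] Yyaw 61.1 z [ 0.  0. -1.] F [ 0.2 -0.4 -0.9] w 0.0443 g 53.7 q [-0.77  0.52  0.29  2.02 -0.24  0.63  0.75]
```

View pics/c2.png

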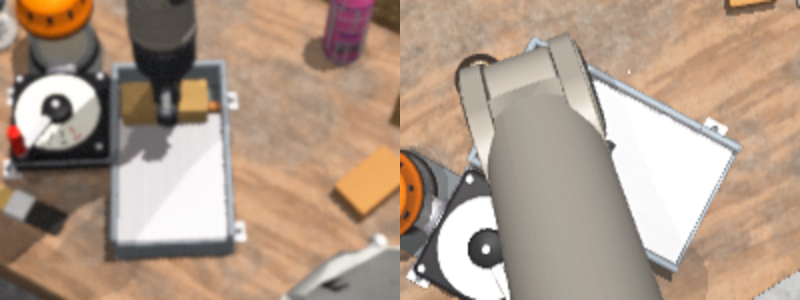

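View pics/w2.png

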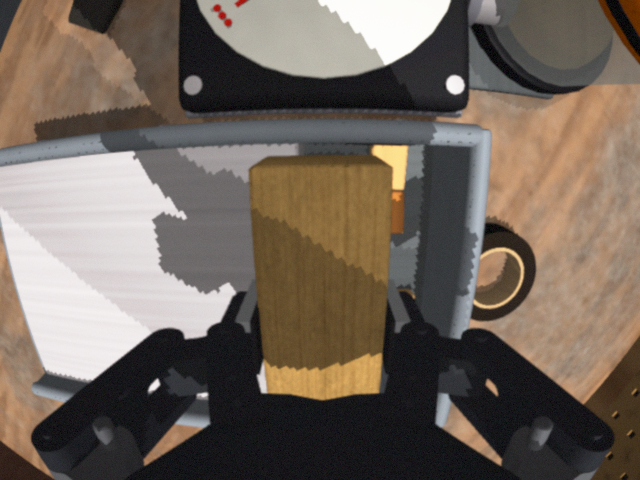

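The side crop shows an orange chip beside the block's right end (213,105), possibly still on the plate. The other chips appear in the chute in the wrist view at (395,165–215). I'll lift and look.

>>> apply_moves(rows=[[0,0,-0.1,0,0,0],[0,-0.15,-0.28,0,0,0],[0,-0.35,-0.35,0,0,0],[0,-0.55,-0.35,0,0,0],[0,-0.6,-0.35,0,0,0]])

```text
clock: 10.38
tcp_pos: [0.4188, 0.0915, 0.1422]
orientation: [-0.79, -3.039, 0.0]
contact_force: [-0.1, -0.1, -1.1]
grip_width: 0.0446
gripper_force: 53.6
```

```bash
cat >> h.py <<'E'
O=np.array([.470,.182]);_a=np.radians(61);CX=np.array([np.cos(_a),np.sin(_a)]);CY=np.array([-CX[1],CX[0]])
def col(w): w=np.array(w[:2])-O; return np.round([w@CX*1e3,w@CY*1e3],1)
def wor(x,y): return O+CX*x/1e3+CY*y/1e3
E
python3 - <<'E'
from h import *
st()
a=r.grab_frame("side");t=r.grab_frame("top")
A=cv2.resize(a["pixels"][190:320,230:350],(400,433));B=cv2.resize(t["pixels"][200:330,260:380],(400,433))
cv2.imwrite("pics/c3.png",np.hstack([A,B])[:,:,::-1])
for p in(a,t):
    for q in r.landmark_of(p,"chip0")[:6]: print(round(q["conf"],2),np.round(q["point"]),col(onz(p,q["point"],.05)),col(onz(p,q["point"],.008)))
E
```

```text
t 10.38 tcp [0.4188 0.0915 0.1422] Yyaw 60.8 z [-0.001  0.    -1.   ] F [-0.1 -0.1 -1.1] w 0.0446 g 53.6 q [-0.72  0.2   0.4   2.23 -0.12  0.73  0.83]
0.56 [307. 236.] [ 42.  -60.7] [ 64.7 -61.6]
0.63 [285. 258.] [86.2 30. ] [90.1 30.3]
0.54 [316. 230.] [ 57.  -53.5] [ 59.9 -56.3]
0.45 [298. 234.] [ 87.7 -28.7] [ 91.7 -30.5]
0.44 [280. 266.] [87.7 48.6] [91.7 49.6]
0.4 [308. 251.] [50.7 -5.4] [53.4 -6.4]
```

View pics/c3.png

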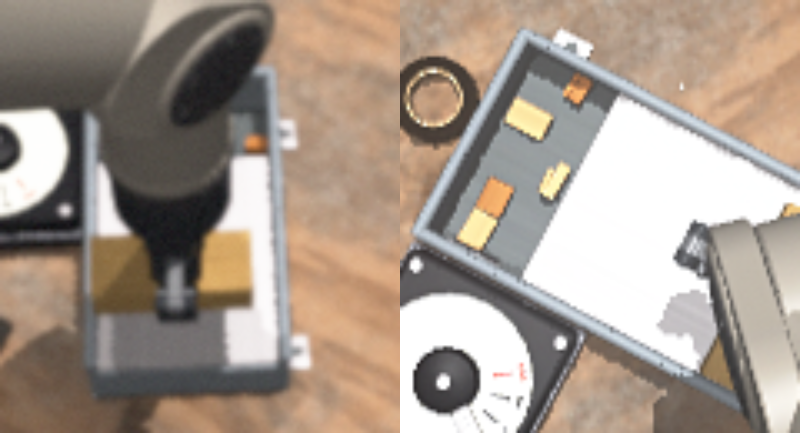

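All five chips are in the chute and the plate is clear. Now I'll return the block.

```bash
python3 - <<'E'
from h import *
go((.585,.102,.10),89.5)
E
```

```text
f 0 shift [-0.559  0.339  0.171] turn [ 0.001  0.001 -0.316]
  f 180 shift [-0.559  0.339  0.171] turn [ 1.000e-03 -1.000e-03  1.684e+00]
```

>>> apply_moves(rows=[[-0.17,0.1,0,0,0,-0.1],[-0.35,0.2,0,0,0,-0.2],[-0.5,0.3,0.03,0,0,-0.3],[-0.559,0.339,0.12,0,0,-0.316],[-0.559,0.339,0.17,0,0,-0.316]])

```text
clock: 11.2
tcp_pos: [0.5854, 0.1025, 0.0979]
orientation: [-0.011, -3.141, 0.0]
contact_force: [0.1, 0.1, 0.2]
grip_width: 0.0441
gripper_force: 53.4
```

```bash
python3 - <<'E'
from h import *
st();go((.585,.102,.007),89.5)
E
```

```text
t 11.2 tcp [0.5854 0.1025 0.0979] Yyaw 89.6 z [-0.001 -0.    -1.   ] F [0.1 0.1 0.2] w 0.0441 g 53.4 q [-0.49  0.51  0.28  1.88 -0.2   0.77  1.46]
  f 0 shift [ 0.001 -0.002  0.364] turn [-0.    -0.001  0.001]
  f 180 shift [ 0.001 -0.002  0.364] turn [ 1.000e-03 -0.000e+00 -1.999e+00]
```

>>> apply_moves(rows=[[0,0,0.14,0,0,0],[0,0,0.27,0,0,0],[0,0,0.35,0,0,0],[0,0,0.368,0,0,0],[0,0,0.37,0,0,0]])

```text
clock: 11.82
tcp_pos: [0.5841, 0.1014, 0.0076]
orientation: [-0.013, -3.141, -0.0]
contact_force: [0.1, -1.1, -0.9]
grip_width: 0.0441
gripper_force: 53.6
```

>>> apply_moves(rows=[[0,0,0,0,0,0],[0,0,0,0,0,0]])

```text
clock: 12.08
tcp_pos: [0.5846, 0.1013, 0.0081]
orientation: [0.014, 3.141, 0.001]
contact_force: [-0.5, -0.7, -1.1]
grip_width: 0.0444
gripper_force: 53.6
```

>>> apply_moves(rows=[[0,0,0.006,0,0,0],[0,0,0.01,0,0,0],[0,0,0.01,0,0,0]])

```text
clock: 12.45
tcp_pos: [0.5842, 0.1011, 0.0047]
orientation: [-0.014, -3.142, -0.0]
contact_force: [-0.2, -0.1, -1.3]
grip_width: 0.0443
gripper_force: 53.6
```

>>> apply_moves(rows=[[0,0,0.004,0,0,0],[0,0,0.004,0,0,0]])

```text
clock: 12.7
tcp_pos: [0.5842, 0.101, 0.0047]
orientation: [-0.014, -3.141, -0.001]
contact_force: [-3.3, -0.7, 8.6]
grip_width: 0.044
gripper_force: 54.7
```

In contact; release and rise.

>>> apply_moves(rows=[[0,0,0,0,0,0],[0,0,0,0,0,0],[0,0,0,0,0,0]], claw=0.78)

```text
clock: 13.08
tcp_pos: [0.5842, 0.1011, 0.0036]
orientation: [-0.014, -3.141, 0.0]
contact_force: [0.8, 0.3, 1.0]
grip_width: 0.0663
gripper_force: 0.0
```

>>> apply_moves(rows=[[0,0,-0.1,0,0,0],[0,0,-0.3,0,0,0],[0,0,-0.5,0,0,0],[0,0,-0.7,0,0,0],[0,0,-0.75,0,0,0]])

```text
clock: 13.7
tcp_pos: [0.5861, 0.1012, 0.1949]
orientation: [0.014, 3.136, 0.003]
contact_force: [0.7, -0.0, -0.6]
grip_width: 0.0668
gripper_force: 0.0
```

```bash
python3 - <<'E'
from h import *
st()
t=r.grab_frame("top");s=r.grab_frame("side")
ps=[]
for p in(t,s):
    q=r.landmark_of(p,"post");print([(round(x["conf"],2),np.round(onz(p,x["point"],.098),4)) for x in q]);ps.append(q[0]["point"] if q else None)
    q=r.outline_of(p,"block");print([rect(p,x["pixels"],.035) for x in q[:1]])
if ps[0] is not None and ps[1] is not None: print(tri((t,s),ps))
print(wor(55,145))
for q in (0,1.2): 
    a=np.radians(146+61)+q;print(wor(55,145)+.075*np.array([np.cos(a),np.sin(a)]))
go((.39,.27,.2),131);go((.39,.27,.2),131,20,41)
E
```

```text
t 13.7 tcp [0.5861 0.1012 0.1949] Yyaw 89.5 z [ 0.006  0.002 -1.   ] F [ 0.7 -0.  -0.6] w 0.0668 g 0.0 q [-0.53  0.39  0.33  1.81 -0.15  0.96  1.42]
[(0.84, array([0.3057, 0.266 , 0.098 ]))]
[array([416.3, 258.9, 379.8, 292.4, 120.6])]
[(0.58, array([0.2996, 0.2557, 0.098 ])), (0.4, array([0.4461, 0.2436, 0.098 ])), (0.38, array([0.5296, 0.1739, 0.098 ]))]
[array([576.5,  94.9, 119. ,  58.2, 179.5])]
[0.30212431 0.26834298 0.07397734]
[0.36984467 0.30040148]
[0.30301918 0.26635219]
[0.3773652  0.22577949]
  f 0 shift [ 0.778  0.67  -0.041] turn [ 0.    -0.002 -0.461]
  f 180 shift [ 0.778  0.67  -0.041] turn [-0.003 -0.     1.539]
  f 0 shift [ 0.778  0.67  -0.041] turn [ 0.081  0.21  -0.456]
  f 180 shift [ 0.778  0.67  -0.041] turn [ 0.265 -0.102  1.52 ]
```

```bash
python3 - <<'E'
from h import *
go((.30,.263,.18),131,15,41,False)
go((.42,.20,.20),110,8,41,False)
E
```

```text
f 0 shift [1.138 0.639 0.041] turn [ 0.06   0.157 -0.458]
  f 0 shift [ 0.656  0.391 -0.041] turn [ 0.046  0.074 -0.227]
```

>>> apply_moves(rows=[[0.19,0.11,-0.04,0.01,0.02,-0.08],[0.38,0.21,-0.04,0.02,0.05,-0.17],[0.57,0.32,-0.02,0.03,0.08,-0.26],[0.76,0.43,0.0,0.045,0.12,-0.35],[0.92,0.52,0.02,0.06,0.157,-0.43]])

```text
clock: 14.62
tcp_pos: [0.3531, 0.2334, 0.1852]
orientation: [0.959, -2.729, 0.135]
contact_force: [-0.1, 0.8, 0.3]
grip_width: 0.067
gripper_force: 0.0
```

```bash
python3 - <<'E'
from h import *
st();go((.30,.2625,.17),131,15,41,False)
E
```

```text
t 14.62 tcp [0.3531 0.2334 0.1852] Yyaw 128.8 z [-0.199 -0.167 -0.966] F [-0.1  0.8  0.3] w 0.067 g 0.0 q [-0.81  0.27  0.1   2.01 -0.03  1.12  1.55]
  f 0 shift [0.074 0.224 0.082] turn [ 0.003 -0.001 -0.025]
```

>>> apply_moves(rows=[[0.04,0.11,0.03,0,0,-0.01],[0.074,0.224,0.08,0.003,0,-0.025],[0.074,0.224,0.08,0.003,0,-0.025],[0.074,0.224,0.08,0.003,0,-0.025]])

```text
clock: 15.12
tcp_pos: [0.3029, 0.2619, 0.1708]
orientation: [1.006, -2.715, 0.134]
contact_force: [0.2, 0.8, -0.3]
grip_width: 0.0667
gripper_force: 0.0
```

```bash
python3 - <<'E'
from h import *
st();go((.30,.2625,.081),131,15,41,False)
save(r.grab_frame("wrist"),"w3.png")
E
```

```text
t 15.12 tcp [0.3029 0.2619 0.1708] Yyaw 130.7 z [-0.194 -0.169 -0.966] F [ 0.2  0.8 -0.3] w 0.0667 g 0.0 q [-0.88  0.25  0.05  2.07 -0.05  1.07  1.47]
  f 0 shift [-0.086  0.01   0.349] turn [-0.     0.001 -0.004]
```

View pics/w3.png

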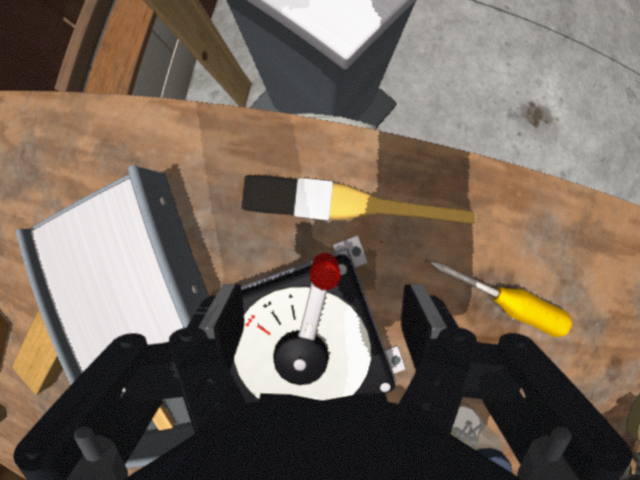

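The knob (324,270) is centred between the fingers. I'll descend and grip it.

>>> apply_moves(rows=[[-0.03,0.01,0.12,0,0,0],[-0.06,0.01,0.24,0,0,0],[-0.08,0.01,0.32,0,0,0],[-0.086,0.01,0.349,0,0,0],[-0.086,0.01,0.349,0,0,0]])

```text
clock: 15.8
tcp_pos: [0.3003, 0.263, 0.0815]
orientation: [1.006, -2.716, 0.133]
contact_force: [0.2, 0.3, 1.0]
grip_width: 0.0664
gripper_force: 0.0
```

>>> apply_moves(rows=[[0,0,0,0,0,0],[0,0,0,0,0,0],[0,0,0,0,0,0],[0,0,0,0,0,0],[0,0,0,0,0,0]], claw=0, newtons=60)

```text
clock: 16.42
tcp_pos: [0.3012, 0.2624, 0.0822]
orientation: [1.007, -2.717, 0.134]
contact_force: [3.5, -3.4, 5.3]
grip_width: 0.0169
gripper_force: 58.3
```

```bash
cat >> h.py <<'E'
DA=np.array([.3698,.3004])
def lever(th,p0,tilt=15,az=41,yaw=131):
    "TCP target rotating p0 (TCP at angle 0) about dial axis with fixed tool; prints shift for each th"
    o=r.get_obs();C=R.from_rotvec(o["orientation"]).as_matrix();p=np.array(o["tcp_pos"])
    u0=np.radians(207)
    for t in th:
        d=.075*np.array([np.cos(u0+t)-np.cos(u0),np.sin(u0+t)-np.sin(u0)])
        w=np.array([p0[0]+d[0],p0[1]+d[1],p0[2]])
        print(t,np.round(w,4),np.round(C.T@(w-p)/.25,3))
E
python3 - <<'E'
from h import *
st();p=np.array(r.get_obs()["tcp_pos"]);print(p.tolist())
lever([.15,.3,.45,.6,.8,1.0,1.2,1.22,1.25],p)
E
```

```text
t 16.43 tcp [0.3012 0.2624 0.0822] Yyaw 130.7 z [-0.192 -0.168 -0.967] F [ 3.5 -3.4  5.3] w 0.0169 g 58.3 q [-0.88  0.4   0.04  2.14 -0.06  0.86  1.48]
[0.30119142444454394, 0.26239077638739555, 0.08220899571727691]
0.15 [0.307  0.2528 0.0822] [ 0.007 -0.044  0.002]
0.3 [0.3142 0.2442 0.0822] [ 0.008 -0.089  0.002]
0.45 [0.3227 0.2367 0.0822] [ 0.002 -0.134  0.001]
0.6 [0.3321 0.2306 0.0822] [-0.011 -0.177 -0.002]
0.8 [0.3459 0.2248 0.0822] [-0.036 -0.231 -0.009]
1.0 [0.3606 0.2218 0.0822] [-0.072 -0.278 -0.018]
1.2 [0.3755 0.2218 0.0822] [-0.116 -0.317 -0.03 ]
1.22 [0.377  0.222  0.0822] [-0.121 -0.32  -0.031]
1.25 [0.3793 0.2223 0.0822] [-0.128 -0.325 -0.033]
```

>>> apply_moves(rows=[[0.003,-0.02,0,0,0,0],[0.007,-0.044,0.002,0,0,0],[0.008,-0.066,0.002,0,0,0],[0.008,-0.089,0.002,0,0,0],[0.006,-0.112,0.002,0,0,0]], newtons=40)

```text
clock: 17.05
tcp_pos: [0.3098, 0.2463, 0.0821]
orientation: [1.014, -2.705, 0.122]
contact_force: [-27.4, 17.0, 12.9]
grip_width: 0.0167
gripper_force: 61.2
```

```bash
python3 - <<'E'
from h import *
st()
lever([.45,.6,.8,1.0,1.2,1.22,1.25],(.3012,.2624,.0822))
E
```

```text
t 17.05 tcp [0.3098 0.2463 0.0821] Yyaw 131.0 z [-0.203 -0.164 -0.965] F [-27.4  17.   12.9] w 0.0167 g 61.2 q [-0.84  0.4   0.04  2.14 -0.06  0.86  1.54]
0.45 [0.3227 0.2367 0.0822] [-0.013 -0.063 -0.004]
0.6 [0.3321 0.2306 0.0822] [-0.025 -0.106 -0.008]
0.8 [0.3459 0.2248 0.0822] [-0.05  -0.16  -0.015]
1.0 [0.3606 0.2218 0.0822] [-0.085 -0.207 -0.025]
1.2 [0.3755 0.2218 0.0822] [-0.129 -0.247 -0.037]
1.22 [0.377  0.222  0.0822] [-0.134 -0.25  -0.039]
1.25 [0.3793 0.2223 0.0822] [-0.141 -0.255 -0.041]
```

>>> apply_moves(rows=[[0,0,0,0,0,0],[0,0,0,0,0,0]])

```text
clock: 17.3
tcp_pos: [0.312, 0.2427, 0.0821]
orientation: [1.011, -2.707, 0.129]
contact_force: [-13.7, 3.8, 13.0]
grip_width: 0.0167
gripper_force: 60.6
```

```bash
python3 - <<'E'
from h import *
st();o=r.get_obs();print(o["moment"])
t=r.grab_frame("top");s=r.grab_frame("side")
for p in(t,s):
    print([(round(x["conf"],2),np.round(onz(p,x["point"],.098),4)) for x in r.landmark_of(p,"post")[:1]])
A=cv2.resize(s["pixels"][190:310,170:290],(400,400));B=cv2.resize(t["pixels"][270:390,220:340],(400,400))
cv2.imwrite("pics/c4.png",np.hstack([A,B])[:,:,::-1])
E
```

```text
t 17.3 tcp [0.312  0.2427 0.0821] Yyaw 130.9 z [-0.2   -0.169 -0.965] F [-13.7   3.8  13. ] w 0.0167 g 60.6 q [-0.84  0.4   0.05  2.15 -0.06  0.86  1.54]
[ 0.46649844  2.78494283 -0.35592313]
[]
[(0.68, array([0.3163, 0.2429, 0.098 ]))]
```

View pics/c4.png

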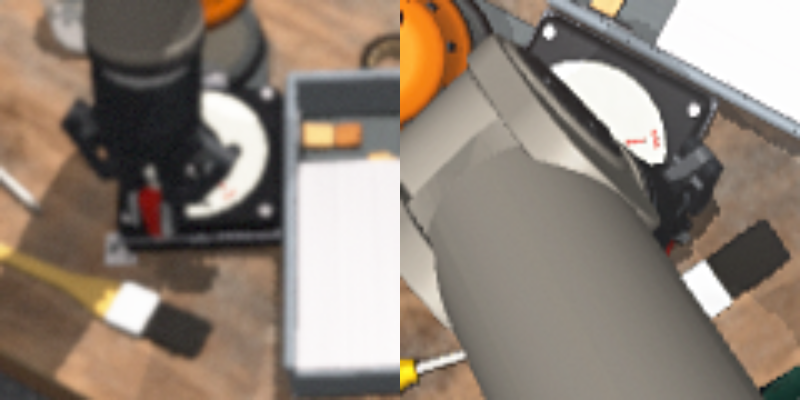

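```bash
python3 - <<'E'
from h import *
C=Rt(131,15,41);u=np.radians(207)
f=lambda t:.075*np.array([np.cos(u+t),np.sin(u+t),0])
for t in(.5,.62,.74,.86,.98,1.1,1.2,1.25,1.3): print(t,np.round(C.T@(f(t)-f(.385))/.25,3))
E
```

```text
0.5 [-0.007 -0.034 -0.002]
0.62 [-0.017 -0.068 -0.005]
0.74 [-0.032 -0.101 -0.009]
0.86 [-0.05  -0.131 -0.013]
0.98 [-0.072 -0.159 -0.019]
1.1 [-0.097 -0.184 -0.026]
1.2 [-0.12  -0.203 -0.032]
1.25 [-0.132 -0.211 -0.035]
1.3 [-0.144 -0.219 -0.039]
```

>>> apply_moves(rows=[[-0.007,-0.034,-0.002,0,0,0],[-0.017,-0.068,-0.005,0,0,0],[-0.032,-0.101,-0.009,0,0,0],[-0.05,-0.131,-0.013,0,0,0],[-0.072,-0.159,-0.019,0,0,0]])

```text
clock: 18.12
tcp_pos: [0.3429, 0.2237, 0.081]
orientation: [1.007, -2.69, 0.127]
contact_force: [-39.9, 5.0, 11.9]
grip_width: 0.0164
gripper_force: 60.5
```

>>> apply_moves(rows=[[-0.012,-0.013,-0.003,0,0,0],[-0.025,-0.025,-0.007,0,0,0],[-0.048,-0.044,-0.013,0,0,0],[-0.048,-0.044,-0.013,0,0,0],[-0.048,-0.044,-0.013,0,0,0]])

```text
clock: 18.75
tcp_pos: [0.3672, 0.2225, 0.0805]
orientation: [1.007, -2.704, 0.131]
contact_force: [-12.7, 2.6, -4.2]
grip_width: 0.0163
gripper_force: 48.3
```

```bash
cat >> h.py <<'E'
def ang():
    o=r.get_obs();C=R.from_rotvec(o["orientation"]).as_matrix();g=np.array(o["tcp_pos"])-.021*C[:,2]
    d=g[:2]-DA;print("grasp",np.round(g,4),"rad",np.round(np.hypot(*d),4),"angle",round((np.arctan2(d[1],d[0])-np.radians(207))%(2*np.pi),3))
E
python3 - <<'E'
from h import *
st();ang()
E
```

```text
t 18.75 tcp [0.3672 0.2225 0.0805] Yyaw 130.8 z [-0.203 -0.171 -0.964] F [-12.7   2.6  -4.2] w 0.0163 g 48.3 q [-0.76  0.44  0.08  2.07 -0.04  0.9   1.63]
grasp [0.3715 0.2261 0.1008] rad 0.0743 angle 1.122
```

>>> apply_moves(rows=[[-0.012,-0.008,-0.003,0,0,0],[-0.024,-0.014,-0.007,0,0,0],[-0.024,-0.014,-0.007,0,0,0],[-0.024,-0.014,-0.007,0,0,0]])

```text
clock: 19.25
tcp_pos: [0.3742, 0.2229, 0.0805]
orientation: [1.007, -2.702, 0.133]
contact_force: [-14.6, 0.1, -2.3]
grip_width: 0.0168
gripper_force: 45.6
```

```bash
python3 - <<'E'
from h import *
st();ang()
w=r.grab_frame("wrist");s=r.grab_frame("side")
A=cv2.resize(s["pixels"][200:300,190:290],(400,400));B=cv2.resize(w["pixels"][180:420,200:440],(400,400))
cv2.imwrite("pics/c5.png",np.hstack([A,B])[:,:,::-1])
E
```

```text
t 19.25 tcp [0.3742 0.2229 0.0805] Yyaw 130.9 z [-0.204 -0.173 -0.964] F [-14.6   0.1  -2.3] w 0.0168 g 45.6 q [-0.75  0.45  0.08  2.06 -0.04  0.91  1.64]
grasp [0.3785 0.2265 0.1007] rad 0.0744 angle 1.216
```

View pics/c5.png

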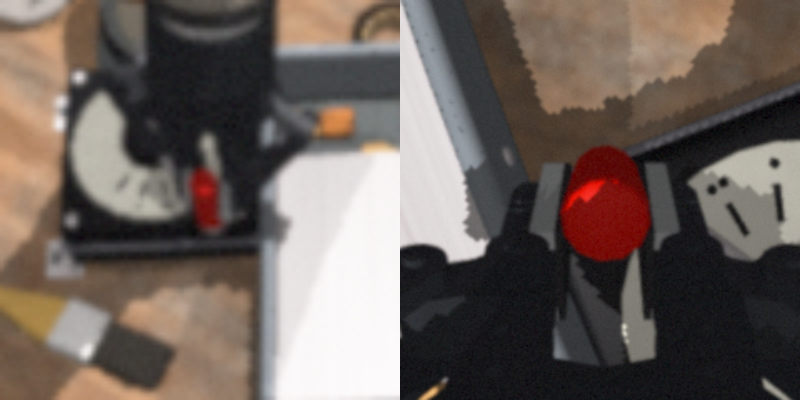

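>>> apply_moves(rows=[[-0.004,-0.003,-0.001,0,0,0],[-0.004,-0.003,-0.001,0,0,0],[-0.004,-0.003,-0.001,0,0,0],[-0.004,-0.003,-0.001,0,0,0]])

```text
clock: 19.85
tcp_pos: [0.3769, 0.2234, 0.0805]
orientation: [1.007, -2.706, 0.133]
contact_force: [-10.4, 0.1, -4.7]
grip_width: 0.0166
gripper_force: 43.4
```

```bash
python3 - <<'E'
from h import *
st();ang()
E
```

```text
t 19.85 tcp [0.3769 0.2234 0.0805] Yyaw 130.8 z [-0.201 -0.171 -0.964] F [-10.4   0.1  -4.7] w 0.0166 g 43.4 q [-0.75  0.45  0.08  2.05 -0.03  0.91  1.64]
grasp [0.3812 0.227  0.1008] rad 0.0743 angle 1.253
```

>>> apply_moves(rows=[[0,0,0,0,0,0],[0,0,0,0,0,0],[0,0,0,0,0,0],[0,0,0,0,0,0],[0,0,0,0,0,0]])

```text
clock: 20.48
tcp_pos: [0.377, 0.2234, 0.0805]
orientation: [1.007, -2.706, 0.133]
contact_force: [-9.7, -0.0, -5.1]
grip_width: 0.0165
gripper_force: 43.4
```

```bash
python3 - <<'E'
from h import *
st();ang()
t=r.grab_frame("top");print([rect(t,x["pixels"],.035) for x in r.outline_of(t,"block")[:1]])
s=r.grab_frame("side")
for n,z in(("cork_block",.0),("block",0),("bolt",0),("jar",0),("post",.098)): print(n,[np.round(onz(s,q["point"],z),3) for q in r.landmark_of(s,n)[:1]])
E
```

```text
t 20.48 tcp [0.377  0.2234 0.0805] Yyaw 130.8 z [-0.201 -0.171 -0.964] F [-9.7 -0.  -5.1] w 0.0165 g 43.4 q [-0.75  0.45  0.08  2.05 -0.03  0.91  1.64]
grasp [0.3812 0.227  0.1008] rad 0.0743 angle 1.254
[array([578.2, 102.7, 110.8,  45.4, 179. ])]
cork_block [array([0.67 , 0.014, 0.   ])]
block []
bolt [array([ 0.597, -0.068,  0.   ])]
jar [array([0.356, 0.493, 0.   ])]
post []
```

```bash
python3 -c "
from bench import r
print(r.hand_in())"
```

```text
the job is handed in; nothing more can be done
None
```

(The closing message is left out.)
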